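# Turn the pot stand cork side up with the egg lifter

## Robot

A 6-joint arm with a two-finger parallel gripper is mounted at the origin on the work surface. World frame = base frame: x ahead of the robot, y to its left, z up, the work surface at z = 0. Lengths are in m, angles in rad, forces in N, time in s.
With the tool pointing down it reaches from about 0.25 to 0.725 m from the base axis. Payload 4 kg.
Tool frame: the origin (TCP) lies on the centre line of the jaws, within the pads' length; the fingertips stand 25 mm ahead of it and the grasp point (between the pads) lies 6 mm ahead of it; z points along the fingers, y is the direction in which the jaws open and shut (so a half turn about z gives the same grasp; the last joint's range is limited). The gripper opens to 85 mm and grips with 20 to 120 N. Pads are 22 mm wide; open, the fingers measure 114 mm over their backs; the gripper's body (76 mm by 85 mm) begins 54 mm behind the grasp point. The pads swing forward as they close: fully open they stand 13 mm farther back than shut.
Start: joints at [-1.173, 0.241, 0.005, 1.335, 0, 1.571], TCP at [0.194, -0.461, 0.256] pointing down, gripper open.
Joint ranges: [-2.72, 2.72], [-1.05, 1.87], [-1.09, 1.28], [-1.99, 2.15], [-1.42, 1.44], [-3.14, 3.14]. Speed limits (rad/s): [2.79, 2.79, 3.14, 3.14, 3.14, 3.14].

## Interface

Orientations are given as a unit quaternion [w, x, y, z].
In Python, from plant import bot gives the robot as it stands. The module is installed in compiled form; this text tells all that it offers.
- The arm moves only by the tool send_rows, never from a script. Its argument "motion" is a list of rows, each a list of 7 numbers: the turn, a rotation vector about the tool's x, y, z in units of 5 degrees (1.0 is 5 degrees), then the shift along the tool's x, y, z in units of 40 mm (1.0 is 40 mm), then the opening in per cent of the stroke, from 0 (shut) to 100 (fully open). A call has 1 to 10 rows; each row shifts and turns the commanded pose from where the row before left it, along the tool's axes as they then stand; what a row does not reach is not made up. A row lasts 1/12 s, in which the tool goes at most 41.7 mm and 7.16 degrees, less where a joint would pass 70% of its speed; a pose out of reach is approached as far as the arm can. A call is refused whole if a number of a shift passes 1 or a number of a turn 1, either way. A call with a gripper value outside its range is refused whole. The fingers move at their own pace and stop on an object; the grip force is fixed at half the most. Time passes only in rows, so rows that do not move let the fingers close. It gives the time, the measured TCP pose, the force and the opening at its end, in the units of the state.
- bot.state(): the state, without advancing time (a new reading comes with each control period).
- bot.grab_frame(name): name is "scene" or "top" or "wrist"; returns a dict with "color" (480x640x3 uint8, red, green, blue), "fx", "fy", "cx", "cy" (pixels), "camera_from_world" (4x4, takes a point from world to camera coordinates). Camera axes: x right, y up, looking along -z (the intrinsics and any distortion apply to the point x, -y, -z); pixel columns grow to the right and rows downward; lengths in m; the calibration is good to about 2 mm. A picture is of the moment at which its call begins. There is no depth.
- bot.job_done(): hands the job in, once; it reports no verdict.
The state is a dict: "time_s": time; "qpos": joint angles; "dq": joint speeds; "joint_torque": joint torques, N m; "tool_pos": TCP position; "tool_rot": TCP orientation; "force": force on the tool from outside, world axes, zero at the start; "ft_torque": the same for the moment, N m; "finger_gap": opening from 0.0 (shut) to 1.0 (fully open).
Only numpy, scipy, OpenCV 4.12 (cv2) and the standard library are available. Lean on these libraries where they do the work, as an engineer would, in place of code of your own. Each camera call takes 0.05 s, during which the arm holds its last target. There are 200 camera calls.

## Task

The tile pot stand has been washed and its cork is still wet underneath: take the egg lifter from its rest, work the blade in under one edge of the stand and turn it over, so that it lies flat with the cork side up, wholly on the grey drying mat. Use the lifter, not the gripper, on the stand; the thin blade is bent, so feel for the mat with its edge and keep it down on the mat as you slide it in, but lightly, so that it neither shoves the stand along nor cuts the mat. Then lay the lifter back in the notches of its rest and let go, leaving everything else on the shelf where it is.

Things in the scene. Friction and masses are not known exactly. Their poses are not given: they have to be found in the camera images.
- stand_centre (a point): pot stand: loose blue tile 96 x 96 x 10 mm, 0.23 kg, with a cork pad 66 x 66 x 4 mm centred under it. Point: its centre, 7 mm above the underside. z points out of the glazed face (up at the start), x and y along its sides. Tile rim overhangs the cork by 15 mm all round: a slot 4 mm high above the mat. Slides if pushed with 1 to 2 N; topples of itself once tilted past upright
- lifter_grip (a point): egg lifter's handle (loose, 0.24 kg), the point to grip; 18 mm wide, 22 high, runs along x from 46 mm ahead of the point to 82 mm behind. x points to the blade, z up. Blade: steel, 70 mm long, 70 wide, 2 thick, heel 73 mm ahead, front edge 143 mm ahead, underside 46 mm below the point if straight; but it is bent at the heel, up or down by up to 7.5 degrees, so its front edge is up to 9 mm higher or lower
- mat_top (a point): centre of the top of the grey silicone drying mat (fixed, level; 340 mm along x, 260 mm along y). Its top is 7 to 13 mm above the shelf. The stand lies near its middle, with room to turn over beyond it (+x). A steel edge pressed on the mat with more than 10 N cuts it; 2 to 6 N is plenty
- rest_seat (a point): where the lifter's grip point sits on its rest (fixed), 71 mm above the shelf. White enamel drip tray, 202 x 100 x 12 mm, with two 4 mm thick uprights 39 mm ahead of and 42 mm behind this point along x; the handle lies level in their notches (24 mm wide, flared, floor 11 mm below this point, horns 2 mm above it), blade pointing to +x, hanging clear over the tray
- drainer_centre (a point): blue plastic cutlery drainer, 120 x 180 x 115 mm high, cutlery standing in it up to 210 mm; 60 mm above the shelf; leave alone
- fork1: stainless steel fork lying on the shelf, 175 mm long; origin under its middle; leave alone
- fork2: second such fork, lying beside the first; leave alone
- cup_centre (a point): yellow plastic cup, 76 mm across, 90 mm high, half-way up; leave alone
- grinder_centre (a point): glass pepper grinder with steel top, 54 mm across, 140 mm high, half-way up; leave alone
- canister_centre (a point): white enamel canister with blue rims and a lid, 114 mm across, 160 mm high, half-way up; leave alone
- soap_centre (a point): green dish soap bottle, 60 mm across, 190 mm high, half-way up; leave alone
There are look-alikes about, which are no part of the job. What is shaped like the part that bears lifter_grip but red is not meant. Leave any black look-alike of the part that bears stand_centre alone.

How it is judged:
On the way, in this order (a step that is already met when the one before it is completed fails the run):
1. the stand is raised on the lifter's blade, tilted 20 degrees or more by it (angle between stand_centre's own z axis and vertical between 0.35 and 1.57 rad and contact force between lifter and stand above 0.1 N), for 0.1 s.
2. the stand lies cork side up on the mat (angle between stand_centre's own z axis and vertical above 3.04 rad and x of stand_centre in the frame of mat_top between -0.12 and 0.12 m and y of stand_centre in the frame of mat_top between -0.08 and 0.08 m and z of stand_centre in the frame of mat_top below 0.012 m), for 0.2 s.
At the end, for the whole second after the job is handed in: The stand lies still and flat, cork up (within 6 degrees), on the mat, its centre within 120 mm (mat x) and 80 mm (mat y) of the mat's centre. The lifter, released and still, lies level (within 4 degrees) in both notches of its rest, its grip point within 15 mm of its seat (all of step 2 and angle between lifter_grip's own z axis and vertical below 0.07 rad and angle between the x axis of lifter_grip and the x axis of rest_seat, either way round below 0.12 rad and contact force between lifter and rest above 0.5 N and distance between lifter_grip and rest_seat below 0.015 m and linear speed of each of stand, lifter below 0.02 m/s and contact force between the fingers and lifter below 0.05 N); the robot touches nothing.
It fails at once if the lifter is pressed into the silicone mat with more than 10 N (contact force between lifter and mat above 10 N).
It fails at once if the stand is shoved more than 30 mm along while it still lies tile side up (distance of stand_centre from where it was at the start of the episode above 0.03 m and angle between stand_centre's own z axis and vertical below 0.12 rad).
It fails at once if the stand is handled with the gripper instead of the lifter (contact force between the fingers and stand above 0.5 N).
It fails at once if a bystander is moved more than 20 mm or tipped (distance of any of drainer_centre, cup_centre, grinder_centre, canister_centre, soap_centre, fork1, fork2 from where it was at the start of the episode above 0.02 m or angle between any of drainer_centre, cup_centre, grinder_centre, canister_centre, soap_centre's own z axis and vertical above 0.4 rad).
It also fails if it takes over 67 s, if anything falls off the work surface, if the arm or the gripper's body presses on something with over 40 N, if the wrist force passes 120 N, or if a joint passes its speed limit or range.

## Working session

There is one attempt and no reset: what is moved stays moved. The work goes in short steps, Python scripts to look and compute and a tool call to move; the robot and the scene stay as the last step left them, time stands still between calls to the robot, and variables do not carry over. Pictures are saved under pics/ and viewed, about 8 in all and at most 12, crops included, and the job is handed in when it is done.

Besides the shell and the picture viewer there is one more tool, called after "Request:" as name([rows], argument=value, ...), one row to a line, values as JSON. send_rows: Moves the arm, as the interface text tells. Its arguments: {"type":"object","properties":{"motion":{"type":"array"}},"required":["motion"]}

```bash
mkdir -p pics
cat > h.py <<'E'
import numpy as np, cv2
from plant import bot
def snap(n,f):
    d=bot.grab_frame(n); cv2.imwrite(f'pics/{f}.png',d['color'][:,:,::-1]); np.save(f'pics/{f}.npy',d,allow_pickle=True); return d
def load(f): return np.load(f'pics/{f}.npy',allow_pickle=True).item()
def ray(d,u,v):
    T=np.array(d['camera_from_world']);R=T[:3,:3];c=-R.T@T[:3,3]
    r=R.T@np.array([(u-d['cx'])/d['fx'],-(v-d['cy'])/d['fy'],-1]); return c,r
def onz(d,u,v,z):
    c,r=ray(d,u,v); return c+r*(z-c[2])/r[2]
def proj(d,p):
    q=np.array(d['camera_from_world'])@np.r_[p,1]; return d['cx']+d['fx']*q[0]/-q[2], d['cy']-d['fy']*q[1]/-q[2]
E
python3 - <<'E'
from h import *
for n in ("scene","top"):
    d=snap(n,n+'0'); print(n,d['fx'],d['cx'],d['cy'],np.round(d['camera_from_world'],3).tolist(),[k for k in d])
s=bot.state(); print(s)
E
```

```text
scene 581.6375455386401 326.97476934993756 247.9842188792246 [[0.658, 0.753, -0.002, -0.375], [-0.599, 0.525, 0.605, 0.259], [0.456, -0.397, 0.797, -1.653], [0.0, 0.0, 0.0, 1.0]] ['color', 'fx', 'fy', 'cx', 'cy', 'camera_from_world']
top 611.7948407203228 331.91824116428205 237.58544262646495 [[-0.018, -1.0, 0.017, 0.003], [0.999, -0.017, 0.044, -0.538], [-0.044, 0.018, 0.999, -1.416], [0.0, 0.0, 0.0, 1.0]] ['color', 'fx', 'fy', 'cx', 'cy', 'camera_from_world']
{'time_s': 0.1, 'qpos': array([-1.17302625e+00,  2.41346999e-01,  3.83585087e-03,  1.33520827e+00,
       -2.67579946e-06,  1.57079232e+00]), 'dq': array([ 0.00112309,  0.00035284,  0.00234015, -0.00037425,  0.00101578,
        0.00053784]), 'joint_torque': array([-4.24474529e-04, -3.73137474e+01,  2.53010005e+01,  1.08107945e-02,
       -2.14827469e-05,  4.84653725e-06]), 'tool_pos': array([ 0.19347482, -0.46047298,  0.25548845]), 'tool_rot': array([-9.42326864e-04,  9.80286628e-01,  1.97578343e-01, -1.91288364e-04]), 'force': array([-0.30407393,  0.54171703,  0.0544209 ]), 'ft_torque': array([ 0.01976853, -0.01769651, -0.0167067 ]), 'finger_gap': 1.0030507214905782}
```

View pics/top0.png

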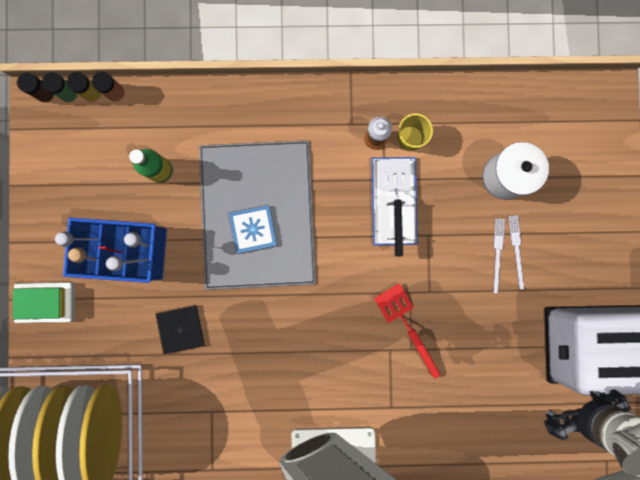

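View pics/scene0.png

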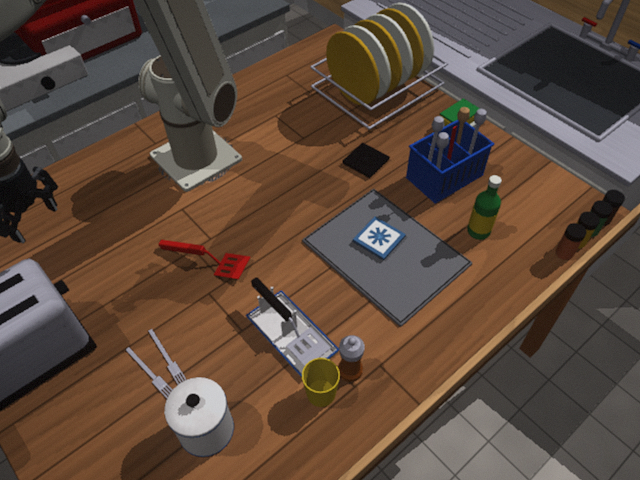

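The top view shows the mat with corners near (202,147), (308,141), (315,283) and (208,288), and the stand at about (252,229), turned slightly. The lifter's black handle runs from (398,200) to (399,255) on its tray (373–417, 157–245). The scene view agrees.

```bash
cat > m1.py <<'E'
from h import *
d=load('top0'); hsv=cv2.cvtColor(d['color'],cv2.COLOR_RGB2HSV); H,S,V=cv2.split(hsv)
def big(m,x0,y0,x1,y1):
    k=np.zeros_like(m);k[y0:y1,x0:x1]=m[y0:y1,x0:x1]
    c=max(cv2.findContours(k,cv2.RETR_EXTERNAL,cv2.CHAIN_APPROX_NONE)[0],key=cv2.contourArea); return c
def rect(name,c,z):
    P=np.array([onz(d,u,v,z)[:2] for u,v in c[:,0]],np.float32)
    r=cv2.minAreaRect(P*1000); print(name,np.round(r[0],1),np.round(r[1],1),round(r[2],2),cv2.contourArea(c))
u8=lambda b:b.astype(np.uint8)*255
mat=big(u8((S<60)&(V<150)|((H>95)&(H<125)&(V>60))|((S<60)&(V>150))),190,125,330,300); rect('mat',mat,.010)
st=big(u8((V>165)|((H>95)&(H<125)&(S>90))),220,195,285,262); rect('stand',st,.024)
tr=big(u8(((S<70)&(V>90))|((H>100)&(H<125)&(S>90))),360,150,425,250); rect('tray',tr,.012)
hd=big(u8(V<60),385,190,412,262); rect('handle',hd,.082)
E
python3 m1.py
```

```text
mat [595.9 167.7] [338.1 260.1] 1.87 15759.5
stand [560.8 178.3] [94.6 96.4] 10.48 1629.0
tray [ 621.9 -153.3] [108.2 207.5] 88.81 3464.0
handle [ 555.2 -151.2] [ 15.6 122.6] 88.72 273.0
```

Request:
send_rows([
  [0,0,0,0.39,-0.92,0,100],
  [0,0,0,0.39,-0.92,0,100],
  [0,0,0,0.39,-0.92,0,100],
  [0,0,0,0.39,-0.92,0,100],
  [0,0,0,0.39,-0.92,0,100],
  [0,0,0,0.98,0.12,0.2,100],
  [0,0,0,0.98,0.12,0.2,100],
  [0,0,0,0.98,0.12,0.2,100],
  [0,0,0,0.98,0.12,0.2,100],
  [0,0,0,0.98,0.12,0.2,100],
])

```text
time_s: 0.93
tool_pos: [0.3858, -0.2061, 0.2159]
tool_rot: [0.0, 0.98, 0.198, 0.0]
force: [-0.5, -0.8, 0.0]
finger_gap: 1.0
```

Request:
send_rows([
  [0,0,0,0.9,0.1,0.2,100],
  [0,0,0,0.9,0.1,0.2,100],
  [0,0,0,0.8,0.1,0.2,100],
  [0,0,0,0.7,0.1,0.2,100],
  [0,0,0.96,0,0,0,100],
  [0,0,0.96,0,0,0,100],
  [0,0,0.96,0,0,0,100],
  [0,0,0.96,0,0,0,100],
  [0,0,0.98,0,0,0,100],
  [0,0,0,0,0,0,100],
])

```text
time_s: 1.77
tool_pos: [0.5119, -0.1708, 0.1837]
tool_rot: [-0.0, 1.0, -0.012, -0.001]
force: [0.0, 0.1, 0.1]
finger_gap: 0.998
```

```bash
cat >> h.py <<'E'
from scipy.spatial.transform import Rotation as Ro
def cur():
    s=bot.state(); q=s['tool_rot']; return s,Ro.from_quat(np.r_[q[1:],q[0]])
def want(yaw,pitch):  # deg; pitch nose up positive
    return Ro.from_euler('ZYX',[yaw,-pitch,180],degrees=True)
def go(p,yaw,pitch):
    s,R=cur(); W=want(yaw,pitch)
    print('t',round(s['time_s'],2),'pos',np.round(s['tool_pos'],4),'F',np.round(s['force'],2),'M',np.round(s['ft_torque'],2),'gap',round(float(s['finger_gap']),3),'yaw/-pitch',np.round(R.as_euler('ZYX',degrees=True),2))
    print('shift units',np.round(R.inv().apply(np.array(p)-s['tool_pos'])/.04,3),'turn units',np.round((R.inv()*W).as_rotvec(degrees=True)/5,3))
E
python3 - <<'E'
from h import *
go([.573,-.1516,.077],-1.3,0)
d=snap('wrist','w0')
for p in ([.573,-.1516,.071],[.619,-.1526,.082],[.491,-.15,.082]): print(proj(d,p))
E
```

```text
t 1.77 pos [ 0.5119 -0.1708  0.1837] F [0.04 0.11 0.08] M [ 0.04 -0.03 -0.02] gap 0.998 yaw/-pitch [-1.3800e+00  8.0000e-02 -1.7998e+02]
shift units [ 1.52  -0.514  2.664] turn units [-0.004  0.016 -0.016]
(np.float64(280.60966193751364), np.float64(130.7882236317174))
(np.float64(276.15035091428774), np.float64(33.11112337977596))
(np.float64(283.0502673198631), np.float64(281.0035810455274))
```

View pics/w0.png

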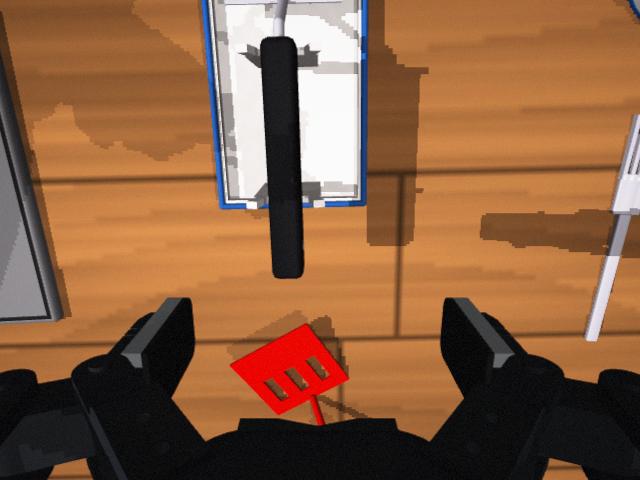

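The wrist view shows the handle from (279,38) to (288,278), about 2 mm to the -y side of my estimate, so I'll correct y to -0.1535.

Request:
send_rows([
  [0,0,-0.03,0.76,-0.235,0,100],
  [0,0,-0.03,0.76,-0.235,0,100],
  [0,0,0,0,0,0.6,100],
  [0,0,0,0,0,0.6,100],
  [0,0,0,0,0,0.6,100],
  [0,0,0,0,0,0.6,100],
  [0,0,0,0,0,0.26,100],
  [0,0,0,0,0,0,100],
  [0,0,0,0,0,0,0],
  [0,0,0,0,0,0,0],
])

```text
time_s: 2.65
tool_pos: [0.5745, -0.1538, 0.0795]
tool_rot: [0.0, 1.0, -0.009, 0.001]
force: [1.0, 0.3, 0.3]
finger_gap: 0.749
```

Request:
send_rows([
  [0,0,0,0,0,0,0],
  [0,0,0,0,0,0,0],
  [0,0,0,0,0,0,0],
  [0,0,0,0,0,0,0],
  [0,0,0,0,0,0,0],
  [0,0,0,0,0,0,0],
  [0,0,0,0,0,0,0],
  [0,0,0,0,0,0,0],
])

```text
time_s: 3.32
tool_pos: [0.5741, -0.1536, 0.0791]
tool_rot: [0.0, 1.0, -0.009, 0.001]
force: [-0.2, 0.2, 6.3]
finger_gap: 0.198
```

Run:
```python
from h import *
go([.56,-.1535,.24],-1,0)
```

```text
t 3.32 pos [ 0.5741 -0.1536  0.0791] F [-0.18  0.25  6.28] M [0.09 0.18 0.01] gap 0.198 yaw/-pitch [-1.0000e+00 -1.2000e-01  1.7997e+02]
shift units [-0.345  0.006 -4.023] turn units [ 0.005 -0.024 -0.001]
```

Request:
send_rows([
  [0,0,0,0,0,-0.2,0],
  [0,0,0,0,0,-0.6,0],
  [0,0,0,0,0,-0.8,0],
  [0,0,0,0,0,-0.8,0],
  [0,0,0,0,0,-0.8,0],
  [0,0,0,0,0,-0.8,0],
  [0,0,0,-0.1,-0.1,0,0],
  [0,0,0,-0.5,-0.6,0,0],
  [0,0,0,-0.55,-0.72,0,0],
  [0,0,0,-0.55,-0.72,0,0],
])

```text
time_s: 4.15
tool_pos: [0.5052, -0.0661, 0.2366]
tool_rot: [-0.0, 1.0, -0.01, -0.001]
force: [0.3, 0.7, -2.3]
finger_gap: 0.202
```

Request:
send_rows([
  [0,0,-0.3,-0.55,-0.72,0,0],
  [0,0,-0.4,-0.55,-0.72,0,0],
  [0,0,-0.4,-0.55,-0.72,0,0],
  [0,0,-0.4,-0.55,-0.72,0,0],
  [0,0,-0.4,-0.5,-0.7,0,0],
  [0,0,-0.4,-0.5,-0.6,0,0],
  [0,0,0,-0.4,-0.5,0,0],
  [0,0,0,-0.1,-0.2,0,0],
  [0,0,0,0,0,0,0],
])

```text
time_s: 4.9
tool_pos: [0.3487, 0.084, 0.238]
tool_rot: [-0.012, 0.994, 0.109, -0.002]
force: [0.4, -0.7, -2.1]
finger_gap: 0.201
```

Run:
```python
from h import *
go([.349,.139,.12],10.5,0)
snap('wrist','w1')
d=snap('scene','s1'); cv2.imwrite('pics/s1c.png',cv2.resize(d['color'][100:330,180:500,::-1],None,fx=2.5,fy=2.5,interpolation=cv2.INTER_CUBIC))
```

```text
t 4.9 pos [0.3487 0.084  0.238 ] F [ 0.43 -0.72 -2.14] M [-0.05  0.02 -0.06] gap 0.201 yaw/-pitch [ 1.2480e+01  6.0000e-02 -1.7855e+02]
shift units [ 0.308 -1.266  2.983] turn units [-0.289  0.018  0.395]
```

View pics/w1.png

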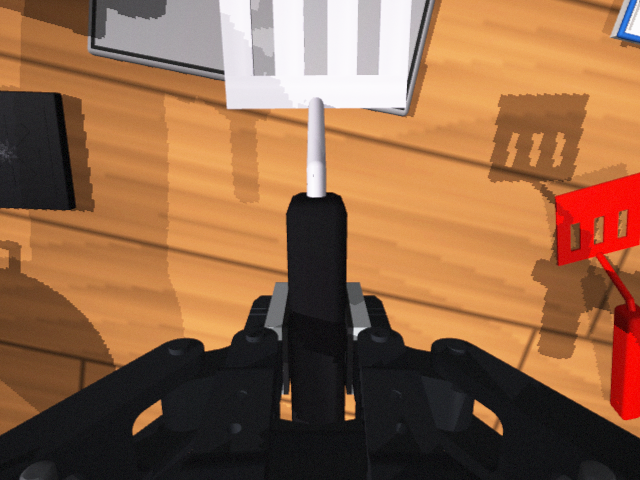

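View pics/s1c.png

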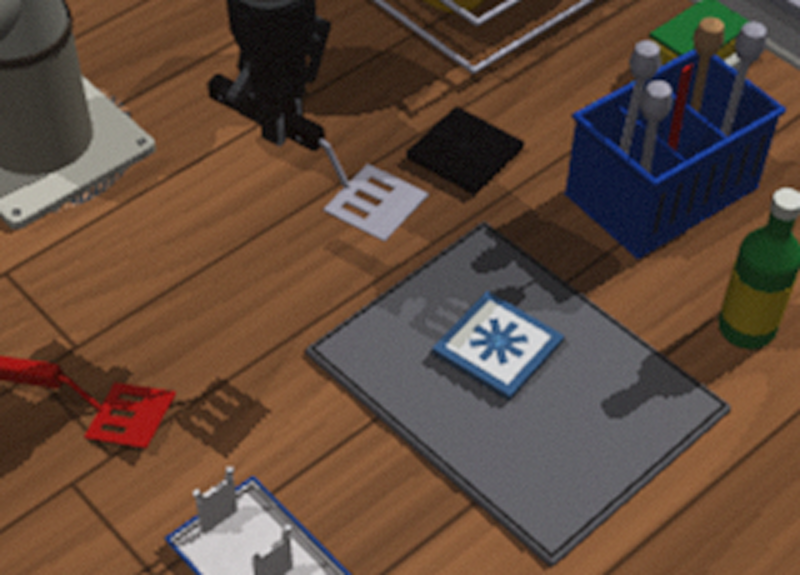

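The wrist view shows the held lifter, with the blade's heel at row 107 (columns 226–410) and its sides running out of the top. The scene crop shows the blade level-ish and the stand clear. I'll get the blade's slope from its apparent width along the wrist view.

Run:
```python
from h import *
s,R=cur()
d=load('w1'); im=d['color'].astype(int); g=im.min(2)
rows=np.arange(3,100,4); L=[];Rr=[]
for v in rows:
    w=g[v]
    # strongest left/right transitions near expected borders, subpixel by gradient centroid
    def edge(a,b,sgn):
        gr=np.clip(sgn*np.diff(w[a:b]),0,None).astype(float); i=gr.argmax(); k=np.arange(max(i-2,0),min(i+3,len(gr))); return a+.5+(gr[k]*k).sum()/gr[k].sum()
    L.append(edge(205,240,1)); Rr.append(edge(395,432,-1))
L=np.array(L);Rr=np.array(Rr); print(np.round(L,1),np.round(Rr,1))
def rob(y):
    m=np.ones(len(y),bool)
    for _ in range(4):
        p=np.polyfit(rows[m],y[m],1); m=abs(y-np.polyval(p,rows))<1.2
    print(p,m.sum()); return p
pl,pr=rob(L),rob(Rr)
P=[]
for v in (3,105):
    c,a=ray(d,np.polyval(pl,v),v); c,b=ray(d,np.polyval(pr,v),v)
    # depth scale k with |k(a-b)|=0.07
    k=.07/np.linalg.norm(a-b); P.append(c+k*(a+b)/2)
T=[R.inv().apply(p-s['tool_pos'])*1000 for p in P]; print('tool frame front/heel mm',np.round(T,1))
e=T[0]-T[1]; print('blade pitch rel tool (up +) deg',np.degrees(np.arctan2(-e[2],e[0])))
# scene estimate
d=load('s1')
for b in (-7.5,-4,0,4,7.5):
    t=np.radians(b); q=[73+70*np.cos(t),0,8.1+46-70*np.sin(t)]
    print(b,np.round(proj(d,s['tool_pos']+R.apply(np.array(q)/1000)),1),np.round(proj(d,s['tool_pos']+R.apply(np.array([73,0,54.1])/1000)),1))
```

```text
[219.  219.2 219.4 219.9 220.1 220.5 220.8 221.1 221.3 221.6 221.8 222.1
 222.3 222.6 223.1 223.2 223.5 223.7 224.  224.2 224.5 224.7 225.1 225.4
 225.6] [424.6 423.8 423.  422.  421.1 420.1 419.1 418.1 417.4 416.3 415.3 414.5
 413.5 412.6 411.6 410.4 409.3 408.4 407.8 407.  406.7 406.4 406.2 405.6
 405.7]
[6.90451074e-02 2.18841385e+02] 25
[-2.30549406e-01  4.25330795e+02] 22
tool frame front/heel mm [[103.5  -0.2  41.2]
 [ 70.7  -3.2  57.6]]
blade pitch rel tool (up +) deg 26.537127455202697
-7.5 [341.7 190.1] [317.5 174.5]
-4 [341.9 189. ] [317.5 174.5]
0 [342.  187.6] [317.5 174.5]
4 [341.9 186.1] [317.5 174.5]
7.5 [341.8 184.7] [317.5 174.5]
```

Run:
```python
from h import *
s,R=cur(); d=load('w1'); g=d['color'].astype(int).min(2)
for v in (5,30,60,90): print(v,g[v,400:432])
rows=np.arange(2,102,3); Y=[]
for v in rows:
    gr=-np.diff(g[v,398:418].astype(float)); gr=np.clip(gr,0,None); i=gr.argmax(); k=np.arange(max(i-2,0),min(i+3,len(gr))); Y.append(398.5+(gr[k]*k).sum()/gr[k].sum())
Y=np.array(Y); print(np.round(Y,1)); 
p=np.polyfit(rows,Y,1)
for _ in range(5):
    m=abs(Y-np.polyval(p,rows))<1; p=np.polyfit(rows[m],Y[m],1)
print(p,m.sum())
pl=[6.90451074e-02,2.18841385e+02]; T=[]
for v in (3,105):
    c,a=ray(d,np.polyval(pl,v),v); c,b=ray(d,np.polyval(p,v),v); k=.07/np.linalg.norm(a-b); T.append(R.inv().apply(c+k*(a+b)/2-s['tool_pos'])*1000)
e=T[0]-T[1]; print(np.round(T,1),np.degrees(np.arctan2(-e[2],e[0])))
```

```text
5 [246 247 247 247 247 246 246 246 245 244 238 205 182 181 185 181 181 181
 184 182 184 182 181 180 155  44  34  37  85 152 159 132]
30 [249 248 248 247 246 246 246 246 246 237 188 187 187 188 181 187 191 187
 162  69  42  43  92 159 167 138 110  83  56  54  53  57]
60 [248 249 247 248 247 247 247 242 211 191 193 164  68  45  45  93 162 162
 138 108  81  57  52  55  56  67  88  90  93  90  91  95]
90 [250 250 250 250 250 247 201  46 107 183 161 137 110  75  57  56  57  55
  60  56  68  88  95  91  91  93 100  94  93  95  95  96]
[411.  410.8 410.7 410.4 410.3 410.2 410.  409.8 409.7 409.4 409.4 409.3
 416.2 415.8 415.1 414.5 413.6 413.1 412.4 411.6 411.  410.3 409.1 408.4
 407.9 407.4 406.7 406.7 406.4 406.2 406.2 405.6 405.4 406.2]
[-9.51768938e-02  4.14890625e+02] 12
[[105.4  -1.9  49.3]
 [ 70.6  -2.4  54. ]] 7.628010551282852
```

Run:
```python
from h import *
s,R=cur(); d=load('w1'); T=[]
for v in (3,105):
    c,a=ray(d,218.84+.069*v,v); c,b=ray(d,411.1-.0525*v,v); k=.07/np.linalg.norm(a-b); T.append(R.inv().apply(c+k*(a+b)/2-s['tool_pos'])*1000)
e=T[0]-T[1]; print(np.round(T,1),np.degrees(np.arctan2(-e[2],e[0])))
go([.3537,.14,.10],10.5,-5)
```

```text
[[106.1  -2.6  52.5]
 [ 70.6  -2.2  53.3]] 1.3672491341489434
t 5.0 pos [0.3508 0.0837 0.2384] F [-0.33 -0.76 -2.51] M [-0.03 -0.   -0.02] gap 0.199 yaw/-pitch [ 1.2380e+01 -5.0000e-02 -1.7858e+02]
shift units [ 0.371 -1.272  3.492] turn units [-0.268 -1.004  0.388]
```

Request:
send_rows([
  [0,0,0,0.12,-0.42,0.2,0],
  [0,0,0,0.12,-0.42,0.5,0],
  [0,0,0,0.12,-0.42,0.6,0],
  [0,0,0,0,0,0.6,0],
  [0,0,0,0,0,0.6,0],
  [0,0,0,0,0,0.6,0],
  [-0.09,-0.34,0.13,0,0,0.3,0],
  [-0.09,-0.33,0.13,0,0,0,0],
  [-0.09,-0.33,0.13,0,0,0,0],
  [0,0,0,0,0,0,0],
])

```text
time_s: 5.83
tool_pos: [0.3642, 0.097, 0.103]
tool_rot: [-0.013, 0.992, 0.115, -0.047]
force: [1.0, 0.8, -2.7]
finger_gap: 0.199
```

Run:
```python
from h import *
go([.3537,.14,.083],10.5,-5)
```

```text
t 5.83 pos [0.3642 0.097  0.103 ] F [ 1.02  0.79 -2.73] M [ 0.   -0.13  0.  ] gap 0.199 yaw/-pitch [  13.37    5.16 -177.84]
shift units [ 0.038 -1.088  0.541] turn units [-0.381  0.042  0.571]
```

Run:
```python
from h import *
s,R=cur(); print(np.round(s['qpos'],3))
```

```text
[ 0.232  0.211 -0.476  0.974  0.038  3.141]
```

Request:
send_rows([
  [0,0,0,0,-0.5,0,0],
  [0,0,0,0,0,0,0],
])

```text
time_s: 6.0
tool_pos: [0.3611, 0.1057, 0.1047]
tool_rot: [-0.019, 0.991, 0.123, -0.047]
force: [-0.6, -0.2, -1.3]
finger_gap: 0.198
```

Run:
```python
from h import *
s,R=cur(); print(np.round(s['qpos'],3))
go([.3537,.14,.083],10.5,-5)
```

```text
[ 0.248  0.206 -0.477  0.976  0.05   3.141]
t 6.0 pos [0.3611 0.1057 0.1047] F [-0.57 -0.22 -1.33] M [-0.13 -0.11 -0.04] gap 0.198 yaw/-pitch [  14.26    5.06 -177.13]
shift units [ 0.081 -0.847  0.58 ] turn units [-0.508  0.031  0.749]
```

Joint 6 is at its limit, so this half-turn of the grasp can't reach the approach pose. I'll lay the lifter back in its rest, regrip it half a turn round, and come back.

Request:
send_rows([
  [0,0,0,0,0.2,-0.8,0],
  [0,0,0,0,0.4,-0.8,0],
  [0,0,0,0,0.6,-0.8,0],
  [0,0,0,0,0.7,-0.8,0],
  [0,0,0,0.3,0.7,0,0],
  [0,0,0,0.5,0.7,0,0],
  [0,0,0,0.5,0.7,0,0],
  [0,0,0,0.3,0.5,0,0],
  [0,0,0,0,0,0,0],
])

```text
time_s: 6.75
tool_pos: [0.4814, -0.0592, 0.2167]
tool_rot: [-0.018, 0.991, 0.121, -0.045]
force: [1.4, -0.1, -1.8]
finger_gap: 0.199
```

Run:
```python
from h import *
go([.5741,-.1536,.17],-1,0)
```

```text
t 6.75 pos [ 0.4814 -0.0592  0.2167] F [ 1.4  -0.07 -1.84] M [-0.02 -0.14  0.  ] gap 0.199 yaw/-pitch [  14.03    4.92 -177.35]
shift units [1.772 2.895 0.887] turn units [-0.398  1.048  2.98 ]
```

Request:
send_rows([
  [-0.1,0.26,0.75,0,0,0,0],
  [-0.1,0.26,0.75,0,0,0,0],
  [-0.1,0.26,0.74,0,0,0,0],
  [-0.1,0.27,0.74,0,0,0,0],
  [0,0,0,0.6,0.6,0,0],
  [0,0,0,0.6,0.6,0,0],
  [0,0,0,0.6,0.6,0,0],
  [0,0,0,0.56,0.52,0,0],
  [0,0,0,0,0,0.6,0],
  [0,0,0,0,0,0,0],
])

```text
time_s: 7.58
tool_pos: [0.57, -0.1507, 0.189]
tool_rot: [-0.002, 1.0, -0.008, -0.004]
force: [-1.8, -0.4, -3.7]
finger_gap: 0.197
```

Run:
```python
from h import *
go([.5741,-.1536,.0805],-1,0)
```

```text
t 7.58 pos [ 0.57   -0.1507  0.189 ] F [-1.79 -0.36 -3.69] M [0.08 0.27 0.01] gap 0.197 yaw/-pitch [  -0.88    0.5  -179.83]
shift units [0.127 0.079 2.712] turn units [-0.035  0.1    0.024]
```

Request:
send_rows([
  [-0.03,0.1,0.02,0.08,0.07,0.4,0],
  [0,0,0,0,0,0.7,0],
  [0,0,0,0,0,0.7,0],
  [0,0,0,0,0,0.3,0],
  [0,0,0,0,0,0,0],
  [0,0,0,0,0,0,0],
])

```text
time_s: 8.08
tool_pos: [0.5736, -0.1525, 0.1089]
tool_rot: [0.0, 1.0, -0.007, 0.002]
force: [0.8, -0.1, -1.9]
finger_gap: 0.199
```

Run:
```python
from h import *
go([.5741,-.1536,.0805],-1,0)
```

```text
t 8.08 pos [ 0.5736 -0.1525  0.1089] F [ 0.85 -0.06 -1.88] M [-0.01  0.01  0.02] gap 0.199 yaw/-pitch [ -0.86  -0.19 179.96]
shift units [0.012 0.028 0.711] turn units [ 0.007 -0.037  0.029]
```

Request:
send_rows([
  [0,0,0,0.01,0.03,0.3,0],
  [0,0,0,0,0,0.25,0],
  [0,0,0,0,0,0.14,0],
  [0,0,0,0,0,0,0],
  [0,0,0,0,0,0,0],
  [0,0,0,0,0,0,100],
  [0,0,0,0,0,0,100],
  [0,0,0,0,0,0,100],
  [0,0,0,0,0,0,100],
  [0,0,0,0,0,0,100],
])

```text
time_s: 8.92
tool_pos: [0.5757, -0.155, 0.082]
tool_rot: [0.001, 1.0, -0.008, 0.003]
force: [-0.3, -0.4, 0.6]
finger_gap: 0.897
```

Request:
send_rows([
  [0,0,0,0,0,0,100],
  [0,0,0,0,0,0,100],
  [0,0,0,0,0,-0.5,100],
  [0,0,0,0,0,-0.7,100],
  [0,0,0,0,0,-0.8,100],
  [0,0,0,0,0,-0.5,100],
  [0,0,-1,0,0,0,100],
  [0,0,-1,0,0,0,100],
  [0,0,-1,0,0,0,100],
  [0,0,-1,0,0,0,100],
])

```text
time_s: 9.75
tool_pos: [0.5747, -0.1548, 0.1817]
tool_rot: [0.001, 0.986, 0.168, 0.003]
force: [-0.8, -0.8, -0.1]
finger_gap: 1.001
```

Request:
send_rows([
  [0,0,-1,0,0,0,100],
  [0,0,-1,0,0,0,100],
  [0,0,-1,0,0,0,100],
  [0,0,-1,0,0,0,100],
  [0,0,-1,0,0,0,100],
  [0,0,-1,0,0,0,100],
  [0,0,-1,0,0,0,100],
  [0,0,-1,0,0,0,100],
  [0,0,-1,0,0,0,100],
  [0,0,-1,0,0,0,100],
])

```text
time_s: 10.58
tool_pos: [0.5747, -0.1547, 0.1814]
tool_rot: [0.002, 0.823, 0.569, 0.002]
force: [-0.4, -0.6, -0.5]
finger_gap: 0.997
```

Request:
send_rows([
  [0,0,-1,0,0,0,100],
  [0,0,-1,0,0,0,100],
  [0,0,-1,0,0,0,100],
  [0,0,-1,0,0,0,100],
  [0,0,-1,0,0,0,100],
  [0,0,-1,0,0,0,100],
  [0,0,-1,0,0,0,100],
  [0,0,-1,0,0,0,100],
  [0,0,-1,0,0,0,100],
  [0,0,-1,0,0,0,100],
])

```text
time_s: 11.42
tool_pos: [0.5747, -0.1547, 0.1814]
tool_rot: [0.003, 0.505, 0.863, 0.001]
force: [-0.4, -0.1, 0.0]
finger_gap: 0.998
```

Request:
send_rows([
  [0,0,-1,0,0,0,100],
  [0,0,-1,0,0,0,100],
  [0,0,-1,0,0,0,100],
  [0,0,-1,0,0,0,100],
  [0,0,-1,0,0,0,100],
  [0,0,-1,0,0,0,100],
  [0,0,-1,0,0,0,100],
  [0,0,-1,0,0,0,100],
  [0,0,-1,0,0,0,100],
  [0,0,-1,0,0,0,100],
])

```text
time_s: 12.25
tool_pos: [0.5747, -0.1547, 0.1814]
tool_rot: [0.003, 0.093, 0.996, -0.001]
force: [-0.5, -0.8, -0.8]
finger_gap: 0.997
```

Request:
send_rows([
  [0,0,-1,0,0,0,100],
  [0,0,-1,0,0,0,100],
  [0,0,0,0,0,0,100],
  [0,0,0,0,0,0,100],
])

```text
time_s: 12.58
tool_pos: [0.5747, -0.1547, 0.1814]
tool_rot: [0.003, 0.009, 1.0, -0.001]
force: [-0.3, 0.3, 0.4]
finger_gap: 0.996
```

```bash
cat >> h.py <<'E'
def want(yaw,pitch):  # tool x = -lifter x
    return Ro.from_euler('ZYX',[yaw,-pitch,180],degrees=True)*Ro.from_euler('z',180,degrees=True)
def go(p,yaw,pitch):
    s,R=cur(); W=want(yaw,pitch); L=R*Ro.from_euler('z',180,degrees=True)
    print('t',round(s['time_s'],2),'pos',np.round(s['tool_pos'],4),'F',np.round(s['force'],2),'M',np.round(s['ft_torque'],2),'gap',round(float(s['finger_gap']),3),'lifter yaw/-pitch/roll',np.round(L.as_euler('ZYX',degrees=True),2),'q',np.round(s['qpos'],2))
    dp=np.array(p)-s['tool_pos']
    print('shift now',np.round(R.inv().apply(dp)/.04,3),'after turn',np.round(W.inv().apply(dp)/.04,3),'turn',np.round((R.inv()*W).as_rotvec(degrees=True)/5,3))
E
python3 - <<'E'
from h import *
go([.5741,-.1536,.0785],-1,0)
d=snap('wrist','w2')
E
```

```text
t 12.58 pos [ 0.5747 -0.1547  0.1814] F [-0.28  0.28  0.36] M [ 0.04 -0.03  0.02] gap 0.996 lifter yaw/-pitch/roll [ -1.05  -0.31 179.91] q [-0.26  0.46  0.13  1.23 -0.   -0.24]
shift now [0.029 0.032 2.571] after turn [0.015 0.028 2.572] turn [-0.017  0.063 -0.009]
```

View pics/w2.png

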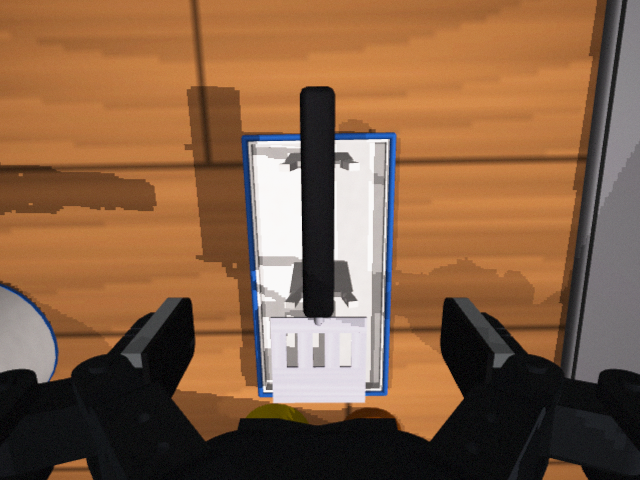

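The lifter sits centred in both notches, with its handle at columns 301–335 and blade at rows 318–403. Gripping again.

Request:
send_rows([
  [-0.02,0.06,0,0.02,0.03,0.6,100],
  [0,0,0,0,0,0.7,100],
  [0,0,0,0,0,0.7,100],
  [0,0,0,0,0,0.55,100],
  [0,0,0,0,0,0,100],
  [0,0,0,0,0,0,0],
  [0,0,0,0,0,0,0],
  [0,0,0,0,0,0,0],
  [0,0,0,0,0,0,0],
  [0,0,0,0,0,0,0],
])

```text
time_s: 13.47
tool_pos: [0.5751, -0.1538, 0.0811]
tool_rot: [0.002, 0.008, 1.0, -0.0]
force: [-0.1, 0.1, -0.1]
finger_gap: 0.301
```

Request:
send_rows([
  [0,0,0,0,0,0,0],
  [0,0,0,0,0,0,0],
  [0,0,0,0,0,0,0],
  [0,0,0,0,0,0,0],
  [0,0,0,0,0,0,0],
])

```text
time_s: 13.88
tool_pos: [0.575, -0.1538, 0.0809]
tool_rot: [0.002, 0.008, 1.0, -0.0]
force: [-0.9, -0.0, 5.8]
finger_gap: 0.2
```

Run:
```python
from h import *
go([.353,.141,.2],10.5,0)
```

```text
t 13.88 pos [ 0.575  -0.1538  0.0809] F [-0.93 -0.03  5.82] M [ 0.04  0.13 -0.01] gap 0.2 lifter yaw/-pitch/roll [-9.3000e-01 -1.7000e-01  1.7997e+02] q [-0.26  0.55 -0.01  1.01  0.   -0.25]
shift now [ 5.66   7.278 -2.998] after turn [ 4.115  8.259 -2.977] turn [-0.01   0.034 -2.285]
```

Request:
send_rows([
  [0,0,0,0,0,-0.2,0],
  [0,0,0,0,0,-0.6,0],
  [0,0,0,0,0,-0.8,0],
  [0,0,0,0,0,-0.8,0],
  [0,0,0,0,0,-0.8,0],
  [0,0,0,0,0,-0.3,0],
  [0,0,0,0.3,0.4,0,0],
  [0,0,0,0.6,0.77,0,0],
  [0,0,0,0.6,0.77,0,0],
  [0,0,0,0.6,0.77,0,0],
])

```text
time_s: 14.72
tool_pos: [0.49, -0.043, 0.2189]
tool_rot: [-0.001, 0.009, 1.0, 0.0]
force: [2.0, 0.2, -2.3]
finger_gap: 0.201
```

Request:
send_rows([
  [0,0,0,0.6,0.77,0,0],
  [0,0,0,0.6,0.77,0,0],
  [0,0,0,0.6,0.77,0,0],
  [0,0,0,0.6,0.77,0,0],
  [0,0,0,0.6,0.77,0,0],
  [0,0,0,0.5,0.6,0,0],
  [0,0,-0.76,0,0,0,0],
  [0,0,-0.76,0,0,0,0],
  [0,0,-0.76,0,0,0,0],
  [0,0,0,0,0,0,0],
])

```text
time_s: 15.55
tool_pos: [0.3539, 0.1365, 0.2193]
tool_rot: [-0.0, -0.092, 0.996, -0.0]
force: [0.3, 0.3, -2.3]
finger_gap: 0.201
```

Run:
```python
from h import *
go([.353,.141,.1],10.5,-5)
```

```text
t 15.55 pos [0.3539 0.1365 0.2193] F [ 0.28  0.28 -2.32] M [ 0.03  0.03 -0.02] gap 0.201 lifter yaw/-pitch/roll [1.06e+01 3.00e-02 1.80e+02] q [ 0.37  0.02 -0.35  1.2   0.    0.18]
shift now [0.    0.114 2.984] after turn [-0.258  0.114  2.973] turn [-0.002  0.994  0.02 ]
```

Request:
send_rows([
  [0,0.33,0,0,0.05,0.3,0],
  [0,0.33,0,0,0.06,0.6,0],
  [0,0.33,0,-0.1,0,0.7,0],
  [0,0,0,-0.1,0,0.7,0],
  [0,0,0,-0.08,0,0.5,0],
  [0,0,0,0,0,0.3,0],
  [0,0,0,0,0,0,0],
  [0,0,0,0,0,0,0],
  [0,0,0,0,0,0,0],
])

```text
time_s: 16.3
tool_pos: [0.3582, 0.1415, 0.0956]
tool_rot: [-0.042, -0.091, 0.995, -0.004]
force: [0.4, -0.6, -2.3]
finger_gap: 0.197
```

Run:
```python
from h import *
go([.353,.141,.08],10.5,-5)
```

```text
t 16.3 pos [0.3582 0.1415 0.0956] F [ 0.36 -0.6  -2.3 ] M [ 0.02 -0.11 -0.03] gap 0.197 lifter yaw/-pitch/roll [  10.42    4.86 -179.99] q [ 0.36  0.23 -0.47  0.95  0.02  0.18]
shift now [0.096 0.011 0.399] after turn [0.096 0.011 0.399] turn [ 0.004  0.027 -0.015]
```

Request:
send_rows([
  [0,0,0,0.04,0,0.15,0],
  [0,0,0,0.03,0,0.15,0],
  [0,0,0,0,0,0.03,0],
  [0,0,0,0,0,0,0],
  [0,0,0,0,0,0,0],
])

```text
time_s: 16.72
tool_pos: [0.3537, 0.1407, 0.082]
tool_rot: [-0.043, -0.091, 0.995, -0.004]
force: [-0.2, 0.1, -1.8]
finger_gap: 0.2
```

Request:
send_rows([
  [0,0,0,0,0,0.025,0],
  [0,0,0,0,0,0.025,0],
  [0,0,0,0,0,0,0],
])

```text
time_s: 16.97
tool_pos: [0.3536, 0.1407, 0.0799]
tool_rot: [-0.043, -0.091, 0.995, -0.004]
force: [0.6, 0.4, -2.6]
finger_gap: 0.2
```

Run:
```python
from h import *
go([.353,.141,.08],10.5,-5)
```

```text
t 16.97 pos [0.3536 0.1407 0.0799] F [ 0.6   0.45 -2.64] M [ 0.02 -0.04  0.02] gap 0.2 lifter yaw/-pitch/roll [  10.48    4.92 -180.  ] q [ 0.37  0.25 -0.5   0.91  0.02  0.18]
shift now [ 0.012  0.011 -0.002] after turn [ 0.012  0.011 -0.002] turn [ 0.001  0.015 -0.004]
```

Request:
send_rows([
  [0,0,0,0,0,0.025,0],
  [0,0,0,0,0,0,0],
])

```text
time_s: 17.13
tool_pos: [0.3534, 0.1406, 0.0788]
tool_rot: [-0.043, -0.091, 0.995, -0.004]
force: [-0.1, 0.8, -2.4]
finger_gap: 0.195
```

Request:
send_rows([
  [0,0,0,0,0,0.025,0],
  [0,0,0,0,0,0,0],
])

```text
time_s: 17.3
tool_pos: [0.3533, 0.1406, 0.0778]
tool_rot: [-0.043, -0.091, 0.995, -0.004]
force: [0.2, -0.1, -2.5]
finger_gap: 0.199
```

Run:
```python
from h import *
go([.353,.141,.08],10.5,-5)
```

```text
t 17.3 pos [0.3533 0.1406 0.0778] F [ 0.15 -0.05 -2.53] M [ 0.03 -0.    0.05] gap 0.199 lifter yaw/-pitch/roll [  10.48    4.94 -180.  ] q [ 0.37  0.25 -0.51  0.9   0.02  0.18]
shift now [ 0.01   0.011 -0.054] after turn [ 0.011  0.011 -0.054] turn [ 0.001  0.013 -0.004]
```

Request:
send_rows([
  [0,0,0,0,0,0.025,0],
  [0,0,0,0,0,0,0],
])

```text
time_s: 17.47
tool_pos: [0.3532, 0.1406, 0.0768]
tool_rot: [-0.043, -0.091, 0.995, -0.004]
force: [0.2, -0.7, -2.4]
finger_gap: 0.202
```

Request:
send_rows([
  [0,0,0,0,0,0.025,0],
  [0,0,0,0,0,0,0],
])

```text
time_s: 17.63
tool_pos: [0.3531, 0.1405, 0.0758]
tool_rot: [-0.043, -0.091, 0.995, -0.004]
force: [0.3, -0.1, -2.0]
finger_gap: 0.194
```

Run:
```python
from h import *
go([.353,.141,.08],10.5,-5)
```

```text
t 17.63 pos [0.3531 0.1405 0.0758] F [ 0.33 -0.06 -2.01] M [ 0.04 -0.06  0.  ] gap 0.194 lifter yaw/-pitch/roll [  10.48    4.94 -180.  ] q [ 0.37  0.25 -0.51  0.89  0.02  0.18]
shift now [ 0.01   0.012 -0.105] after turn [ 0.01   0.012 -0.105] turn [ 0.001  0.012 -0.004]
```

Request:
send_rows([
  [0,0,0,0,0,0.025,0],
  [0,0,0,0,0,0,0],
])

```text
time_s: 17.8
tool_pos: [0.3531, 0.1405, 0.0748]
tool_rot: [-0.043, -0.091, 0.995, -0.004]
force: [0.6, 0.5, -3.1]
finger_gap: 0.199
```

Request:
send_rows([
  [0,0,0,0,0,0.02,0],
  [0,0,0,0,0,0,0],
])

```text
time_s: 17.97
tool_pos: [0.3531, 0.1406, 0.0741]
tool_rot: [-0.043, -0.091, 0.995, -0.004]
force: [0.1, 0.8, -2.3]
finger_gap: 0.203
```

Run:
```python
from h import *
go([.353,.141,.08],10.5,-5)
snap('scene','s2')
```

```text
t 17.97 pos [0.3531 0.1406 0.0741] F [ 0.11  0.78 -2.26] M [ 0.05 -0.09  0.  ] gap 0.203 lifter yaw/-pitch/roll [  10.48    4.92 -180.  ] q [ 0.37  0.25 -0.51  0.89  0.02  0.18]
shift now [ 0.013  0.011 -0.148] after turn [ 0.013  0.011 -0.148] turn [ 0.001  0.015 -0.004]
```

Request:
send_rows([
  [0,0,0,0,0,0.02,0],
  [0,0,0,0,0,0,0],
])

```text
time_s: 18.18
tool_pos: [0.353, 0.1406, 0.0734]
tool_rot: [-0.043, -0.091, 0.995, -0.004]
force: [-0.3, -0.6, 0.2]
finger_gap: 0.195
```

Request:
send_rows([
  [0,0,0,0,0,0.02,0],
  [0,0,0,0,0,0,0],
])

```text
time_s: 18.35
tool_pos: [0.3529, 0.1406, 0.0727]
tool_rot: [-0.043, -0.091, 0.995, -0.004]
force: [-2.6, -0.9, 2.2]
finger_gap: 0.2
```

Run:
```python
from h import *
go([.353,.141,.08],10.5,-5)
```

```text
t 18.35 pos [0.3529 0.1406 0.0727] F [-2.61 -0.85  2.18] M [-0.04 -0.03 -0.04] gap 0.2 lifter yaw/-pitch/roll [  10.49    4.92 -179.99] q [ 0.37  0.26 -0.51  0.89  0.02  0.18]
shift now [ 0.011  0.01  -0.181] after turn [ 0.011  0.01  -0.181] turn [ 0.002  0.016 -0.003]
```

Contact came at TCP z of about 0.074. To make sure it's the front edge and not the heel, I'll lift, pitch 2° more nose-down and feel again. If it was the front edge, I expect about 0.0788.

Request:
send_rows([
  [0,0,0,0,0,-0.15,0],
  [0,0,0,0,0,-0.05,0],
  [0,0.2,0,0,0,0,0],
  [0,0.2,0,0,0,0,0],
  [0,0,0,0,0,0,0],
])

```text
time_s: 18.77
tool_pos: [0.3544, 0.1409, 0.0805]
tool_rot: [-0.06, -0.091, 0.994, -0.006]
force: [1.9, 0.6, -1.7]
finger_gap: 0.203
```

Request:
send_rows([
  [0,0,0,0,0,0.02,0],
  [0,0,0,0,0,0,0],
])

```text
time_s: 18.93
tool_pos: [0.3534, 0.1406, 0.0793]
tool_rot: [-0.061, -0.091, 0.994, -0.006]
force: [-0.0, -0.3, -2.5]
finger_gap: 0.202
```

Request:
send_rows([
  [0,0,0,0,0,0.02,0],
  [0,0,0,0,0,0,0],
])

```text
time_s: 19.1
tool_pos: [0.3532, 0.1405, 0.0787]
tool_rot: [-0.06, -0.091, 0.994, -0.006]
force: [0.6, 0.6, -1.1]
finger_gap: 0.2
```

Run:
```python
from h import *
go([.353,.141,.08],10.5,-7)
```

```text
t 19.1 pos [0.3532 0.1405 0.0787] F [ 0.59  0.58 -1.07] M [ 0.06 -0.15 -0.05] gap 0.2 lifter yaw/-pitch/roll [ 10.47   6.95 180.  ] q [ 0.36  0.27 -0.47  0.94  0.02  0.18]
shift now [ 0.007  0.013 -0.031] after turn [ 0.007  0.013 -0.031] turn [ 0.     0.011 -0.005]
```

Contact came at 0.0788, as predicted for the front edge. The blade meets the mat edge-first at a shallow angle. Now pressing lightly and sliding in.

Request:
send_rows([
  [0,0,0,0,0,0.015,0],
  [0,0,0,-0.06,0,-0.0073,0],
  [0,0,0,-0.1,0,-0.0122,0],
  [0,0,0,-0.1,0,-0.0122,0],
  [0,0,0,-0.1,0,-0.0122,0],
  [0,0,0,-0.1,0,-0.0122,0],
  [0,0,0,0,0,0,0],
])

```text
time_s: 19.68
tool_pos: [0.3731, 0.1444, 0.0784]
tool_rot: [-0.059, -0.091, 0.994, -0.005]
force: [0.2, -0.1, -2.0]
finger_gap: 0.198
```

Run:
```python
from h import *
go([.353,.141,.08],10.5,-7)
```

```text
t 19.68 pos [0.3731 0.1444 0.0784] F [ 0.2  -0.1  -2.04] M [ 0.07 -0.34 -0.01] gap 0.198 lifter yaw/-pitch/roll [  10.47    6.83 -179.99] q [ 0.35  0.3  -0.43  0.96  0.02  0.17]
shift now [0.51  0.009 0.021] after turn [0.51  0.009 0.022] turn [ 0.003  0.034 -0.006]
```

Request:
send_rows([
  [0,0.02,0,0,0,0.012,0],
  [0,0,0,-0.06,0,-0.0068,0],
  [0,0,0,-0.08,0,-0.009,0],
  [0,0,0,-0.08,0,-0.009,0],
  [0,0,0,-0.08,0,-0.009,0],
  [0,0,0,0,0,0,0],
])

```text
time_s: 20.18
tool_pos: [0.3843, 0.1464, 0.0779]
tool_rot: [-0.06, -0.091, 0.994, -0.005]
force: [0.1, -0.4, 1.4]
finger_gap: 0.194
```

Run:
```python
from h import *
go([.353,.141,.08],10.5,-7)
d=snap('scene','s3'); cv2.imwrite('pics/s3c.png',cv2.resize(d['color'][180:330,300:480,::-1],None,fx=4,fy=4,interpolation=cv2.INTER_CUBIC))
```

```text
t 20.18 pos [0.3843 0.1464 0.0779] F [ 0.07 -0.4   1.37] M [ 0.05 -0.3   0.  ] gap 0.194 lifter yaw/-pitch/roll [  10.48    6.96 -179.99] q [ 0.35  0.33 -0.4   0.97  0.02  0.17]
shift now [0.795 0.01  0.044] after turn [0.795 0.01  0.044] turn [ 0.002  0.009 -0.005]
```

View pics/s3c.png

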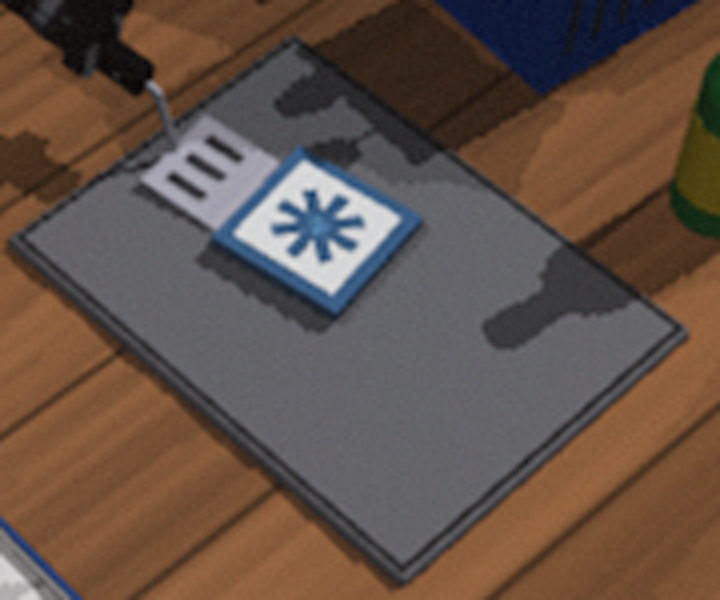

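The crop shows the blade square to the stand's near edge (214,232)–(300,155), with its tip at or just under it. Contact force is about 3.7 N, so I'll keep going gently.

Request:
send_rows([
  [0,0,0,-0.05,0,-0.006,0],
  [0,0,0,-0.07,0,-0.009,0],
  [0,0,0,-0.07,0,-0.009,0],
  [0,0,0,-0.06,0,-0.0075,0],
  [0,0,0,0,0,0,0],
])

```text
time_s: 20.65
tool_pos: [0.3941, 0.1482, 0.0778]
tool_rot: [-0.061, -0.091, 0.994, -0.005]
force: [-1.7, -0.6, 1.7]
finger_gap: 0.2
```

Run:
```python
from h import *
go([.353,.141,.08],10.5,-7)
```

```text
t 20.65 pos [0.3941 0.1482 0.0778] F [-1.65 -0.65  1.69] M [ 0.04 -0.24  0.  ] gap 0.2 lifter yaw/-pitch/roll [  10.47    6.97 -179.99] q [ 0.35  0.34 -0.37  0.98  0.02  0.16]
shift now [1.043 0.01  0.072] after turn [1.043 0.011 0.072] turn [ 0.002  0.007 -0.005]
```

```bash
cat > arc.py <<'E'
from h import *
def tip(p,w=(143,53)):
    p=np.radians(p); return np.array([w[0]*np.cos(p)+w[1]*np.sin(p), w[0]*np.sin(p)-w[1]*np.cos(p)])
def state(th,pre=3):
    t=np.radians(min(th,90)); s=np.array([-81*np.cos(t)+pre,81*np.sin(t)])
    if th>90: s=np.array([pre+(th-90)*1.5,81.])
    p=-7+27*min(th/80,1); return s-tip(p),p
def rows(ths,pre0):
    T0,p0=state(ths[0],pre0)
    for th in ths[1:]:
        T,p=state(th); d=(T-T0)/40; a=np.radians(p0)
        x=-(d[0]*np.cos(a)+d[1]*np.sin(a)); z=d[0]*np.sin(a)-d[1]*np.cos(a)
        print([0,round(-(p-p0)/5,2),0,round(x,2),0,round(z,2),0],'#',th,np.round(T,0),round(p,1)); T0,p0=T,p
rows([0,0]+list(range(4,101,4))+[104,108,112],0)
E
python3 arc.py
```

```text
[0, -0.0, 0, np.float64(-0.07), 0, np.float64(-0.01), 0] # 0 [-213.   70.] -7.0
[0, -0.27, 0, np.float64(0.04), 0, np.float64(-0.06), 0] # 4 [-215.   72.] -5.7
[0, -0.27, 0, np.float64(0.03), 0, np.float64(-0.06), 0] # 8 [-216.   75.] -4.3
[0, -0.27, 0, np.float64(0.02), 0, np.float64(-0.06), 0] # 12 [-216.   77.] -3.0
[0, -0.27, 0, np.float64(0.0), 0, np.float64(-0.05), 0] # 16 [-216.   79.] -1.6
[0, -0.27, 0, np.float64(-0.01), 0, np.float64(-0.05), 0] # 20 [-216.   81.] -0.2
[0, -0.27, 0, np.float64(-0.02), 0, np.float64(-0.05), 0] # 24 [-215.   83.] 1.1
[0, -0.27, 0, np.float64(-0.03), 0, np.float64(-0.04), 0] # 28 [-214.   85.] 2.4
[0, -0.27, 0, np.float64(-0.05), 0, np.float64(-0.03), 0] # 32 [-212.   86.] 3.8
[0, -0.27, 0, np.float64(-0.06), 0, np.float64(-0.03), 0] # 36 [-210.   88.] 5.2
[0, -0.27, 0, np.float64(-0.07), 0, np.float64(-0.02), 0] # 40 [-207.   89.] 6.5
[0, -0.27, 0, np.float64(-0.08), 0, np.float64(-0.01), 0] # 44 [-204.   89.] 7.9
[0, -0.27, 0, np.float64(-0.08), 0, np.float64(0.0), 0] # 48 [-201.   90.] 9.2
[0, -0.27, 0, np.float64(-0.09), 0, np.float64(0.01)
[... 513 characters left out ...]
[0, -0.27, 0, np.float64(-0.11), 0, np.float64(0.1), 0] # 80 [-164.   81.] 20.0
[0, -0.0, 0, np.float64(-0.14), 0, np.float64(0.03), 0] # 84 [-158.   81.] 20
[0, 0.0, 0, np.float64(-0.14), 0, np.float64(0.04), 0] # 88 [-152.   82.] 20
[0, 0.0, 0, np.float64(-0.14), 0, np.float64(0.05), 0] # 92 [-147.   82.] 20
[0, 0.0, 0, np.float64(-0.14), 0, np.float64(0.05), 0] # 96 [-141.   82.] 20
[0, 0.0, 0, np.float64(-0.14), 0, np.float64(0.05), 0] # 100 [-135.   82.] 20
[0, 0.0, 0, np.float64(-0.14), 0, np.float64(0.05), 0] # 104 [-129.   82.] 20
[0, 0.0, 0, np.float64(-0.14), 0, np.float64(0.05), 0] # 108 [-123.   82.] 20
[0, 0.0, 0, np.float64(-0.14), 0, np.float64(0.05), 0] # 112 [-117.   82.] 20
```

Request:
send_rows([
  [0,0,0,-0.05,0,-0.006,0],
  [0,0,0,-0.03,0,-0.004,0],
  [0,-0.27,0,0.04,0,-0.06,0],
  [0,-0.27,0,0.03,0,-0.06,0],
  [0,-0.27,0,0.02,0,-0.06,0],
  [0,-0.27,0,0,0,-0.05,0],
  [0,-0.27,0,-0.01,0,-0.05,0],
  [0,-0.27,0,-0.02,0,-0.05,0],
  [0,0,0,0,0,0,0],
])

```text
time_s: 21.4
tool_pos: [0.3942, 0.1481, 0.0917]
tool_rot: [0.01, -0.091, 0.996, 0.001]
force: [0.2, -0.7, -3.9]
finger_gap: 0.199
```

Run:
```python
from h import *
go([.353,.141,.08],10.5,1.1)
d=snap('scene','s4'); cv2.imwrite('pics/s4c.png',cv2.resize(d['color'][180:330,300:480,::-1],None,fx=4,fy=4,interpolation=cv2.INTER_CUBIC))
```

```text
t 21.4 pos [0.3942 0.1481 0.0917] F [ 0.24 -0.73 -3.93] M [-0.1  0.3 -0. ] gap 0.199 lifter yaw/-pitch/roll [  10.49   -1.17 -179.99] q [ 0.36  0.23 -0.48  0.84 -0.    0.18]
shift now [1.051 0.012 0.271] after turn [1.051 0.012 0.272] turn [ 0.002  0.014 -0.001]
```

View pics/s4c.png

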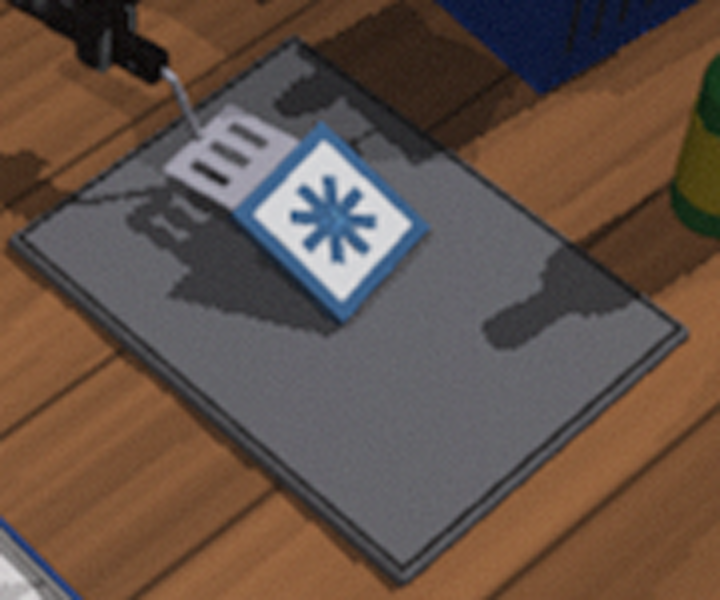

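The stand is raised on the blade, tilted about 20–25°, and its far edge (342,322)–(428,228) has barely shifted. Continuing the arc.

Request:
send_rows([
  [0,-0.27,0,-0.03,0,-0.04,0],
  [0,-0.27,0,-0.05,0,-0.04,0],
  [0,-0.27,0,-0.06,0,-0.03,0],
  [0,-0.27,0,-0.07,0,-0.02,0],
  [0,-0.27,0,-0.08,0,-0.01,0],
  [0,-0.27,0,-0.08,0,0,0],
  [0,-0.27,0,-0.09,0,0.01,0],
  [0,-0.27,0,-0.1,0,0.02,0],
  [0,-0.27,0,-0.1,0,0.04,0],
  [0,0,0,0,0,0,0],
])

```text
time_s: 22.28
tool_pos: [0.4209, 0.1531, 0.0977]
tool_rot: [0.116, -0.091, 0.989, 0.011]
force: [-0.7, 0.1, -2.3]
finger_gap: 0.199
```

Run:
```python
from h import *
go([.353,.141,.08],10.5,13.2)
d=snap('scene','s5'); cv2.imwrite('pics/s5c.png',cv2.resize(d['color'][180:330,300:480,::-1],None,fx=3,fy=3,interpolation=cv2.INTER_CUBIC))
```

```text
t 22.28 pos [0.4209 0.1531 0.0977] F [-0.7   0.11 -2.32] M [-0.14  0.54  0.07] gap 0.199 lifter yaw/-pitch/roll [  10.48  -13.34 -179.99] q [ 0.38  0.14 -0.61  0.59 -0.04  0.19]
shift now [1.781 0.011 0.032] after turn [1.781 0.011 0.037] turn [ 0.001  0.028 -0.004]
```

View pics/s5c.png

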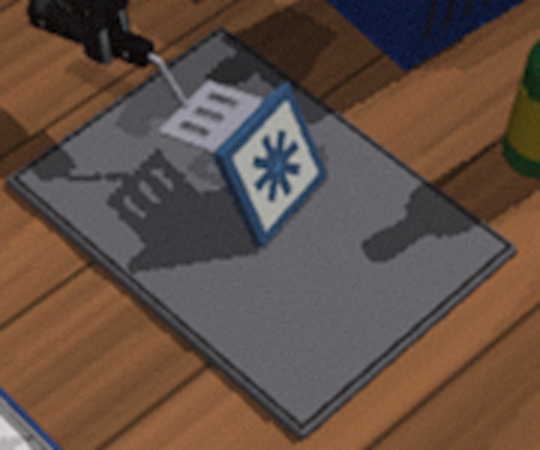

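The stand is up at about 60° on its far edge, with the blade tip in the notch. Going on past upright.

Request:
send_rows([
  [0,-0.27,0,-0.11,0,0.05,0],
  [0,-0.27,0,-0.11,0,0.06,0],
  [0,-0.27,0,-0.11,0,0.07,0],
  [0,-0.27,0,-0.11,0,0.08,0],
  [0,-0.2,0,-0.11,0,0.07,0],
  [0,0,0,-0.14,0,0.03,0],
  [0,0,0,-0.14,0,0.04,0],
  [0,0,0,-0.14,0,0.05,0],
  [0,0,0,-0.14,0,0.05,0],
  [0,0,0,-0.14,0,0.05,0],
])

```text
time_s: 23.17
tool_pos: [0.4762, 0.1635, 0.0931]
tool_rot: [0.171, -0.09, 0.981, 0.016]
force: [1.0, -0.3, 1.1]
finger_gap: 0.195
```

Request:
send_rows([
  [0,0,0,-0.1,0,0.04,0],
  [0,0,0,0,0,0,0],
  [0,0,0,0,0,0,0],
  [0,0,0,0,0,0,0],
  [0,0,0,0,0,0,0],
])

```text
time_s: 23.58
tool_pos: [0.4772, 0.1634, 0.091]
tool_rot: [0.168, -0.09, 0.981, 0.015]
force: [-0.3, 0.2, -2.9]
finger_gap: 0.199
```

Run:
```python
from h import *
go([.353,.141,.2],10.5,0)
d=snap('scene','s6'); cv2.imwrite('pics/s6c.png',cv2.resize(d['color'][180:330,300:480,::-1],None,fx=3,fy=3,interpolation=cv2.INTER_CUBIC))
```

```text
t 23.58 pos [0.4772 0.1634 0.091 ] F [-0.34  0.19 -2.89] M [-0.15  0.59 -0.02] gap 0.199 lifter yaw/-pitch/roll [ 10.49 -19.48 179.99] q [ 0.36  0.2  -0.59  0.44 -0.06  0.17]
shift now [ 2.066  0.014 -3.621] after turn [ 3.155  0.015 -2.725] turn [-3.000e-03  3.896e+00 -2.000e-03]
```

View pics/s6c.png

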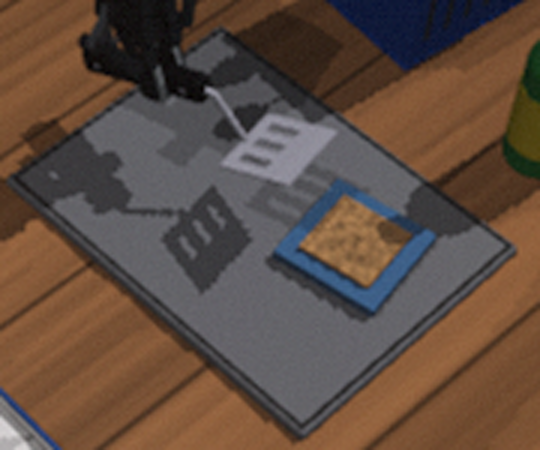

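The stand lies flat on the mat, cork up and clear of the blade. Its outline runs (272,255), (340,182), (435,235), (375,315) in the crop. Now raising the lifter and taking it back.

Request:
send_rows([
  [0,0,0,0,0,-0.4,0],
  [0,0,0,-0.2,0,-0.7,0],
  [0,0,0,-0.2,0,-0.7,0],
  [0,0,0,-0.2,0,-0.7,0],
  [0,0.5,0,0,0,-0.5,0],
  [0,0.7,0,0,0,0,0],
  [0,0.9,0,0,0,0,0],
  [0,0.9,0,0,0,0,0],
  [0,0.9,0,0,0,0,0],
  [0,0,0,0,0,0,0],
])

```text
time_s: 24.47
tool_pos: [0.4629, 0.1609, 0.2122]
tool_rot: [-0.0, -0.091, 0.996, -0.0]
force: [1.4, 1.0, -2.6]
finger_gap: 0.198
```

Run:
```python
from h import *
go([.575,-.1538,.2],-.93,0.17)
```

```text
t 24.47 pos [0.4629 0.1609 0.2122] F [ 1.37  0.96 -2.58] M [ 0.03 -0.11  0.02] gap 0.198 lifter yaw/-pitch/roll [1.0450e+01 1.0000e-02 1.7999e+02] q [ 0.33  0.25 -0.11  1.22 -0.    0.15]
shift now [-1.33  -8.245  0.307] after turn [-2.93  -7.821  0.315] turn [ 1.000e-03 -3.700e-02  2.276e+00]
```

Request:
send_rows([
  [0,0,0.76,0,0,-0.1,0],
  [0,0,0.76,0,0,-0.1,0],
  [0,-0.03,0.76,0,-0.3,0,0],
  [0,0,0,0,-0.9,0,0],
  [0,0,0,0,-0.9,0,0],
  [0,0,0,0,-0.9,0,0],
  [0,0,0,0,-0.9,0,0],
  [0,0,0,0,-0.9,0,0],
  [0,0,0,0,-0.9,0,0],
  [0,0,0,0,-0.9,0,0],
])

```text
time_s: 25.3
tool_pos: [0.4566, -0.1049, 0.2207]
tool_rot: [0.003, 0.008, 1.0, -0.0]
force: [0.2, 0.5, -2.6]
finger_gap: 0.199
```

Request:
send_rows([
  [0,0,0,0,-0.8,0,0],
  [0,0,0,0,-0.4,0,0],
  [0,0,0,-0.4,0,0,0],
  [0,0,0,-0.7,0,0,0],
  [0,0,0,-0.7,0,0,0],
  [0,0,0,-0.6,0,0,0],
  [0,0,0,-0.4,0,0,0],
  [0,0,0,0,0,0,0],
  [0,0,0,0,0,0,0],
  [0,0,0,0,0,0,0],
])

```text
time_s: 26.13
tool_pos: [0.5675, -0.1529, 0.2209]
tool_rot: [0.002, 0.008, 1.0, 0.0]
force: [0.9, -0.3, -2.6]
finger_gap: 0.195
```

Run:
```python
from h import *
go([.575,-.1538,.11],-.93,0.17)
```

```text
t 26.13 pos [ 0.5675 -0.1529  0.2209] F [ 0.9  -0.27 -2.6 ] M [-0.01  0.12 -0.02] gap 0.195 lifter yaw/-pitch/roll [  -0.91   -0.2  -179.97] q [-0.26  0.43  0.18  1.32  0.   -0.25]
shift now [-0.177 -0.021  2.773] after turn [-0.179 -0.019  2.773] turn [0.007 0.006 0.004]
```

Request:
send_rows([
  [0,0,0,-0.1,-0.02,0,0],
  [0,0,0,-0.08,0,0.4,0],
  [0,0,0,0,0,0.7,0],
  [0,0,0,0,0,0.7,0],
  [0,0,0,0,0,0.6,0],
  [0,0,0,0,0,0.37,0],
  [0,0,0,0,0,0,0],
  [0,0,0,0,0,0,0],
  [0,0,0,0,0,0,0],
])

```text
time_s: 26.88
tool_pos: [0.5772, -0.1544, 0.1122]
tool_rot: [0.004, 0.008, 1.0, -0.0]
force: [0.2, -0.4, -2.0]
finger_gap: 0.197
```

Run:
```python
from h import *
go([.575,-.1538,.081],-.93,0.17)
```

```text
t 26.88 pos [ 0.5772 -0.1544  0.1122] F [ 0.23 -0.35 -2.02] M [ 0.    0.02 -0.04] gap 0.197 lifter yaw/-pitch/roll [ -0.93  -0.41 179.99] q [-0.26  0.52  0.03  1.08  0.   -0.25]
shift now [0.061 0.015 0.779] after turn [0.058 0.015 0.779] turn [-0.001  0.049 -0.   ]
```

Request:
send_rows([
  [0,0.05,0,0.05,0.01,0.2,0],
  [0,0,0,0,0,0.25,0],
  [0,0,0,0,0,0.2,0],
  [0,0,0,0,0,0.1,0],
  [0,0,0,0,0,0,0],
  [0,0,0,0,0,0,0],
])

```text
time_s: 27.38
tool_pos: [0.5741, -0.1535, 0.081]
tool_rot: [-0.0, 0.008, 1.0, 0.0]
force: [-4.3, 0.5, 3.3]
finger_gap: 0.201
```

Run:
```python
from h import *
go([.575,-.1538,.081],-.93,0.17)
```

```text
t 27.38 pos [ 0.5741 -0.1535  0.081 ] F [-4.34  0.53  3.25] M [ 0.17  0.56 -0.04] gap 0.201 lifter yaw/-pitch/roll [-9.2000e-01  1.0000e-02 -1.7996e+02] q [-0.26  0.55 -0.01  1.01  0.   -0.25]
shift now [-0.023 -0.007 -0.001] after turn [-0.023 -0.007 -0.001] turn [ 0.008 -0.036  0.002]
```

Seated, so I'll release, rise clear and check.

Request:
send_rows([
  [0,0,0,0,0,0,100],
  [0,0,0,0,0,0,100],
  [0,0,0,0,0,0,100],
  [0,0,0,0,0,0,100],
  [0,0,0,0,0,0,100],
  [0,0,0,0,0,0,100],
  [0,0,0,0,0,0,100],
  [0,0,0,0,0,-0.3,100],
  [0,0,0,0,0,-0.6,100],
  [0,0,0,0,0,-0.8,100],
])

```text
time_s: 28.22
tool_pos: [0.5724, -0.1531, 0.1464]
tool_rot: [-0.003, 0.008, 1.0, 0.001]
force: [0.7, -0.9, 0.8]
finger_gap: 1.001
```

Request:
send_rows([
  [0,0,0,0,0,-0.8,100],
  [0,0,0,0.5,0,-0.8,100],
  [0,0,0,0.9,0,-0.5,100],
  [0,0,0,0.9,0,0,100],
  [0,0,0,0.9,0,0,100],
  [0,0,0,0.9,0,0,100],
  [0,0,0,0.9,0,0,100],
  [0,0,0,0,0,0,100],
  [0,0,0,0,0,0,100],
  [0,0,0,0,0,0,100],
])

```text
time_s: 29.05
tool_pos: [0.3752, -0.1508, 0.2331]
tool_rot: [0.001, 0.008, 1.0, -0.0]
force: [0.8, 0.2, -0.2]
finger_gap: 1.001
```

```bash
sed -e "s/load('top0')/snap('top','top9')/" -e "s/^st=.*/st=big(u8((H>95)\&(H<125)\&(S>90)|((H<30)\&(S>60))),215,148,300,260); rect('stand',st,.02)/" -e "s/(S<60)&(V>150))),190/(S<60)\&(V>150)|((H<30)\&(S>60)\&(cv2.pointPolygonTest is None))),190/" m1.py > m2.py; python3 m2.py
python3 - <<'E'
from h import *
d=load('top9'); s=snap('scene','s9')
a=cv2.resize(d['color'][110:310,100:560],(800,348)); b=cv2.resize(s['color'][180:420,100:520],(440,251))
im=np.zeros((600,800,3),np.uint8); im[:348]=a; im[348:599,:440]=b
cv2.imwrite('pics/fin.png',im[:,:,::-1]); go([0,0,0],0,0)
E
```

```text
File "m2.py", line 10
    mat=big(u8((S<60)&(V<150)|((H>95)&(H<125)&(V>60))|((S<60)&(V>150)|((H<30)&(S>60)&(cv2.pointPolygonTest is None))),190,125,330,300); rect('mat',mat,.010)
                                                                                                                                      ^
SyntaxError: invalid syntax
Traceback (most recent call last):
  File "h.py", line 5, in load
    def load(f): return np.load(f'pics/{f}.npy',allow_pickle=True).item()
                        ~~~~~~~^^^^^^^^^^^^^^^^^^^^^^^^^^^^^^^^^^^
FileNotFoundError: [Errno 2] No such file or directory: 'pics/top9.npy'
```

```bash
sed -e "s/load('top0')/snap('top','top9')/" -e "/^mat=/d" -e "s/^st=.*/st=big(u8((H>95)\&(H<125)\&(S>90)),215,148,300,260); rect('stand',st,.02)/" m1.py > m2.py; python3 m2.py
python3 - <<'E'
from h import *
d=load('top9'); s=snap('scene','s9')
a=cv2.resize(d['color'][110:310,100:560],(800,348)); b=cv2.resize(s['color'][180:420,100:520],(440,251))
im=np.zeros((600,800,3),np.uint8); im[:348]=a; im[348:599,:440]=b
cv2.imwrite('pics/fin.png',im[:,:,::-1]); go([0,0,0],0,0)
E
```

```text
stand [674.7 198.7] [94.9 94.7] 10.48 1576.0
tray [ 622.1 -153.5] [109.  207.4] 89.55 3422.5
handle [ 556.3 -151.2] [ 15.6 120.4] 88.69 283.5
t 29.15 pos [ 0.3759 -0.1508  0.2328] F [-0.47 -0.22  0.33] M [0.01 0.02 0.03] gap 1.0 lifter yaw/-pitch/roll [-9.0000e-01 -1.1000e-01 -1.7999e+02] q [-0.38  0.06 -0.27  1.24  0.   -0.37]
shift now [9.466 3.622 5.803] after turn [9.397 3.77  5.821] turn [ 0.001  0.022 -0.179]
```

View pics/fin.png

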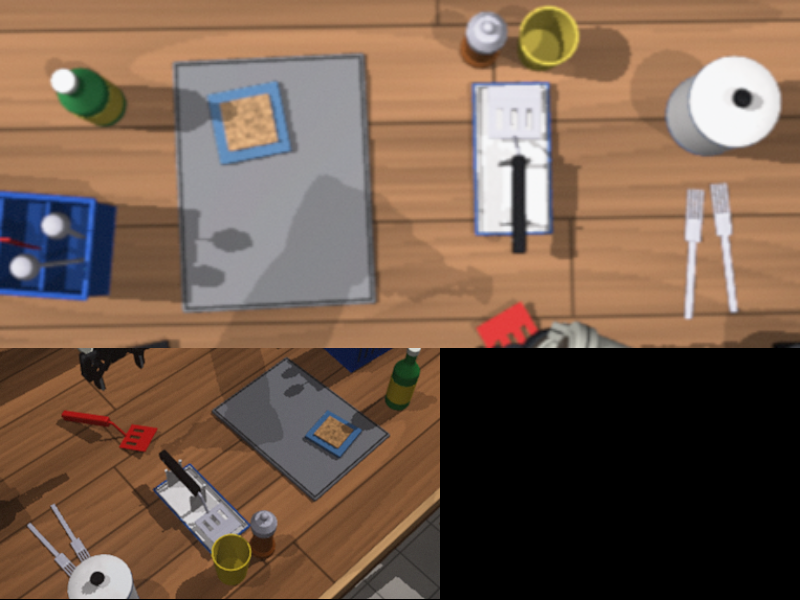

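The stand lies cork up, well inside the mat at about (+80, +28) mm in the mat frame. The lifter is in its rest with its handle about 1 mm from where it started, and nothing else has moved.

```bash
python3 -c "
from plant import bot
print(bot.job_done())"
```

```text
the job is handed in; nothing more can be done
None
```

I turned the stand over with the lifter. It lies flat, cork side up, on the mat. The lifter is back in its rest and released, and the job is handed in; no verdict is reported.

- **Stand:** my last top view puts its centre about +80 mm (mat x) and +28 mm (mat y) from the mat's centre, inside the 120 and 80 mm limits.
- **Lifter:** I felt for the mat twice to be sure the front edge touched first, not the heel. The readings taken between moves stayed below about 5 N on the mat. The handle is within about 1 mm of where it started, in both notches.
- **Time and bystanders:** it took about 29 s. The gripper is open and clear of everything, and the other things on the shelf look unmoved in the pictures; I did not measure each one.

**What went wrong on the way:**
- **First grip:** it ran joint 6 into its limit, so I laid the lifter back in its rest and regripped it half a turn round.
- **Blade bend:** it is only roughly known. The first picture fits were spoilt by the mat's edge; the last one gave about 1.4 degrees up, and the touches only narrowed it to 1 to 5 degrees up.
- **Last check:** a typing slip broke the first try at the final measuring script. I fixed it and ran it again.

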